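# Close and latch the sample carrier

## Robot

A 7-joint arm with a two-finger parallel gripper is mounted at the origin on a cart in front of the work surface, level with it; the furniture and walls round the work are solid. World frame = base frame: x ahead of the robot, y to its left, z up, the work surface at z = 0. Lengths are in mm, angles in rad, forces in N, time in s.
With the tool pointing down it reaches from about 400 to 875 mm from the base axis. Payload 4.4 kg.
Tool frame: the origin (TCP) lies on the centre line of the jaws, within the pads' length; the fingertips stand 19 mm ahead of it and the grasp point (between the pads) is the TCP; z points along the fingers, y is the line along which they close (so a half turn about z gives the same grasp; the last joint's range is limited). The gripper opens to 85 mm and grips with 20 to 120 N. Pads are 22 mm wide; open, the fingers measure 114 mm over their backs; the gripper's body (76 mm by 85 mm) begins 54 mm behind the grasp point. The pads swing forward as they close: fully open they stand 13 mm farther back than shut.
Start: joints at [-1.33, 0.628, 0.038, 1.517, -0.027, 0.996, -0.02], TCP at [196.282, 619.671, 211.013] pointing down, gripper open.
Joint ranges: [-3.06, 3.06], [-0.37, 2.12], [-1.25, 1.32], [0.18, 2.47], [-1.1, 4.24], [0.23, 1.98], [-2.94, 2.94]. Speed limits (rad/s): [2.57, 2.57, 3.14, 3.14, 3.14, 3.14, 3.14].

## Interface

Orientations are given as [roll, pitch, yaw] about the fixed x, y, z axes, in that order (R = Rz(yaw) Ry(pitch) Rx(roll)).
In Python, from cell import ctrl, viewer, silhouettes gives the robot as it stands.
- The arm moves only by the shell command python3 -m creep 'ROWS'. ROWS is JSON, a list of rows, each an object with "jaw": the gripper command: -1 is shut, 1 is fully open, values between are in proportion; "xyz": the shift along the tool's x, y, z in mm, a list of three; "angular": the turn, a rotation vector about the tool's x, y, z in rad, a list of three. In form: [{"jaw": jaw, "xyz": [tx, ty, tz], "angular": [rx, ry, rz]}, ...]. A call has 1 to 12 rows; each row is the pose to reach, as a shift and turn from the pose commanded when the call began, along the tool's axes at that moment; what a row does not reach only later rows make up. A row lasts 1/8 s, in which the tool goes at most 62.5 mm and 10.7 degrees, less where a joint would pass 70% of its speed; a pose out of reach is approached as far as the arm can. A call with a gripper value outside its range is refused whole. The fingers move at their own pace and stop on an object; the grip force is fixed at half the most. Time passes only in rows, so rows that repeat a pose let the fingers close. It gives the time, the measured TCP pose, the force, the opening and the grip force at its end, in the units of the state.
- ctrl.read_state(): the state, without advancing time (a new reading comes with each control period).
- viewer.get_image(name): name is "side" or "top" or "wrist"; returns (picture, depth): 480x640x3 uint8, red, green, blue; 480x640 float32, mm along the optical axis (not along the pixel's ray), 0 where there is no reading.
- viewer.camera_model(name): a dict with "fx", "fy", "cx", "cy" (pixels), "T" (4x4, takes a point from camera to world coordinates). Camera axes: x right, y down, z forward; pixel columns grow to the right and rows downward; lengths in mm; the calibration is good to about 2 mm. A picture is of the moment at which its call begins: read the wrist's pose just before it. camera_model takes no time and is no camera call; for the wrist camera it gives the pose at the moment of the call.
- ctrl.finish_job(): hands the job in; it is judged then, once.
Trained networks look in the newest picture that a camera, given by its name, has taken for a name from the list of things; names that differ only in an ending like _2 or _b are one class to them, and where a whole thing is asked for, a point or a joint stands for the part that bears it (a point fixed in the world has none). Each returns a list of dicts, best first, with "score" (0 to 1); they miss things now and then, are a little off and sometimes report something else, mostly with a low value. They report only what shows in the picture. A call takes as long as a camera call.
- silhouettes(camera, target): "pixels" (480x640 bool, what is visible of it) and "xy" ([column, row] in pixels, amid what is visible of it).
The state is a dict: "clock": time; "qpos": joint angles; "qd": joint speeds; "tau": joint torques, N m; "eef_pos": TCP position; "tool_rot": TCP orientation; "force": force on the tool from outside, world axes, zero at the start; "torque": the same for the moment, N m; "width": finger opening in mm; "gripper_force": force on a finger pad.
Only numpy, scipy, OpenCV 4.12 (cv2) and the standard library are available. Lean on these libraries where they do the work, as an engineer would, in place of code of your own. Each camera call takes 0.05 s, during which the arm holds its last target. There are 200 camera calls.

## Task

Close up the sample carrier for transport: swing its lid fully shut, lift the latch's wire loop up and over so that its cross-bar drops behind the upturned lip of the keeper on the front of the lid, then push the latch lever down and in, past centre, until it lies home against the carrier's front and holds the lid clamped. Leave the other things on the bench where they are.

Things in the scene. Friction and masses are not known exactly. Their poses are not given: they have to be found in the camera images.
- carrier: grey box 130 deep (x) x 190 wide (y), 100 high with its lid shut, fixed to the bench; the white lid has a clear window and the box holds white vials. Origin: centre of its underside; x points from its front to its back, y to its left, z up. Front face at x = -65, seam of body and lid at z = 70.
- lid (a joint): lid angle, rad: 0 shut, grows as the front edge rises (starts half open, near 1). A stiff friction hinge: it stays where it is left; about 2 N at the front edge moves it.
- lid_edge (a point): middle of the lid's top front edge, where the lid is pushed down. The lid is 30 high; this point lies 130 in front of the hinge line and 30 above the lid's lower rim. Its frame turns with the lid (z = out of the lid's top, x = towards the hinge).
- lid_hinge (a point): middle of the lid's hinge line, at the back of the seam (carrier x = +65, z = 70). Axis along carrier y.
- keeper: steel J-shaped hook at the middle of the lid's front face, 26 wide, sticking out 11; an upturned lip 3 thick stands 8 above the floor of the trough, and the trough between lip and lid front is 8 wide. Origin: in the trough, 2.5 above its floor, where the cross-bar lies when hooked (5.5 in front of the lid face, 8.5 above the lid's lower rim); axes as the carrier's when the lid is shut; the lip stands on its -x side.
- lever (a joint): lever angle, rad: 0 = home, hanging down along the carrier's front (stop); grows as the tip swings out and up (1.57 = straight out, stop at 2.25). Starts near 2.1; the loop needs 1.8 or more to pass over the keeper. Light friction: stays put, but moves if the loop is pulled or pushed. Once hooked it stiffens below 1 rad (about 4 N at the tip), passes centre at 0.3, then springs hold it home.
- lever_tip (a point): middle of the free end of the steel lever, 42 from its pivot. The lever is a plate 28 wide (y), 3 thick. Press on the side that faces up when it stands straight out.
- lever_pivot (a point): lever's pivot axis (along carrier y), 14 in front of the carrier's front face, 52 above the bench.
- bail (a joint): angle of the wire loop relative to the lever, rad: 3.3 = laid back along the lever (stop, start), falls as the loop is swung up and over towards the lid; about 1.7 when it leans on the lid above the keeper with the lever open, 0 when clamped. Swings freely and falls by its own weight to whichever side it leans.
- loop: spring wire loop (U-shaped, wire 5 thick, legs 44 apart along y), straddling the lever; each leg carries a round bead 9 thick, 30 from the pin, the two 54 apart over their outsides. Origin: midway on its pin in the lever, 14 from the lever's pivot; z points along the legs to the cross-bar. It can stretch a few mm against its springs (about 35 N when clamped).
- bail_bar (a point): middle of the loop's cross-bar (5 thick, straight part 34 long), 39 from the loop's pin. Held from above across its two beads the loop turns easily between the fingers; a fingertip can also push it over.
- timer: white timer, 60 x 66 x 25, beside the carrier; bystander. Origin: centre of its underside.
- petri: petri dish, 70 wide, 17 high, beside the carrier; bystander. Origin: centre of its underside.
- dropper_bottle: small white bottle with a pointed nozzle, 25 wide, 68 high, beside the carrier; bystander. Origin: centre of its underside.
- logbook: brown spiral notebook, 210 x 152 x 13, front left; bystander. Origin: centre of its underside.
- marker: white pen, about 110 long, 13 thick, front right; bystander. Origin: centre of its underside.
- forceps: steel tweezers, about 110 long, front right; bystander. Origin: centre of its underside.
- beaker: large translucent plastic beaker, 116 wide, 138 high, behind; bystander. Origin: centre of its underside.
- spare_cap: ribbed white screw cap, 44 wide, 23 high, behind; bystander. Origin: centre of its underside.
- sample_bottle: glass bottle with a blue cap, 62 wide, 118 high, behind; bystander. Origin: centre of its underside.
- waste_bottle: glass bottle with a white cap, 67 wide, 130 high, behind; bystander. Origin: centre of its underside.

How it is judged:
By the outcome, as a careful person would: the job done as asked, in the order asked, and still so for the second after the job is handed in, with the robot touching nothing.
It also fails if it takes over 51 s, if anything falls off the work surface, if the arm or the gripper's body presses on something with over 40 N, if the wrist force passes 120 N, or if a joint passes its speed limit or range.

## Working session

There is one attempt and no reset: what is moved stays moved. The work goes in short steps, Python scripts to look and compute and a shell command to move; the robot and the scene stay as the last step left them, time stands still between calls to the robot, and variables do not carry over. Pictures are saved under pics/ and viewed, at most 10 in all, crops included, and the job is handed in when it is done.

```bash
ls; mkdir -p pics; cat > h.py <<'E'
import numpy as np, cv2
from cell import ctrl, viewer, silhouettes
from scipy.spatial.transform import Rotation as R
def world(name, depth, mask=None, M=None):
    M=M or viewer.camera_model(name)
    v,u=np.nonzero((depth>0)&(mask if mask is not None else True))
    d=depth[v,u]
    P=np.c_[(u-M['cx'])/M['fx']*d,(v-M['cy'])/M['fy']*d,d,np.ones_like(d)]
    return (P@np.array(M['T']).T)[:,:3],u,v
E
python3 - <<'E'
from h import *
s=ctrl.read_state(); print({k:np.round(v,3) for k,v in s.items()})
ims=[]
for n in ['side','top']:
    p,d=viewer.get_image(n); np.save(f'{n}_d.npy',d); np.save(f'{n}_p.npy',p)
    cv2.imwrite(f'pics/{n}0.png',p[...,::-1])
    print(n,np.round(viewer.camera_model(n)['T'],2).tolist(),viewer.camera_model(n)['fx'])
    for t in ['carrier','lid','keeper','lever','loop','bail_bar']:
        r=silhouettes(n,t)
        if r:
            b=r[0];P,_,_=world(n,d,b['pixels'])
            if len(P): print(t,round(b['score'],2),b['xy'],b['pixels'].sum(),np.round(np.median(P,0)),np.round(np.percentile(P,3,0)),np.round(np.percentile(P,97,0)))
        else: print(t,None)
E
```

```text
pics
{'clock': np.float64(0.0), 'qpos': array([-1.33 ,  0.629,  0.038,  1.518, -0.027,  0.996, -0.02 ]), 'qd': array([ 0.   , -0.001, -0.002, -0.002, -0.   ,  0.   ,  0.   ]), 'tau': array([-0.0000e+00, -5.6341e+01,  1.2270e+00, -1.9344e+01,  1.1000e-02,
        1.0000e-02,  0.0000e+00]), 'eef_pos': array([196.053, 619.017, 210.068]), 'tool_rot': array([-3.14 , -0.   ,  2.835]), 'force': array([ 0.339, -0.028,  0.042]), 'torque': array([ 0.014, -0.015, -0.028]), 'gripper_force': np.float64(0.0), 'width': np.float64(85.454)}
side [[-0.12, -0.88, 0.46, 47.36], [-0.99, 0.11, -0.05, 40.05], [-0.0, -0.46, -0.89, 1091.94], [0.0, 0.0, 0.0, 1.0]] 568.215371911554
carrier 0.91 [355.5, 228.6] 9558 [577. -83.  51.] [ 476. -178.    9.] [644.   9. 200.]
lid 0.72 [361.7, 196.2] 2510 [601. -95. 193.] [ 560. -181.   71.] [656.  -6. 203.]
keeper 0.64 [181.6, 177.9] 1394 [737. 256.  88.] [725. 230.  11.] [768. 287. 133.]
lever 0.73 [424.9, 242.6] 970 [ 545. -235.   17.] [ 517. -268.    4.] [ 575. -204.   27.]
loop 0.62 [342.7, 290.0] 77 [446. -50.  81.] [438. -73.  23.] [472. -27.  86.]
bail_bar 0.62 [348.3, 290.9] 105 [446. -56.  81.] [438. -77.  -1.] [478. -26.  86.]
top [[-0.0, -0.99, 0.13, 382.08], [-1.0, 0.0, 0.0, -18.7], [-0.01, -0.13, -0.99, 1461.37], [0.0, 0.0, 0.0, 1.0]] 557.2853585607883
carrier 0.82 [344.0, 230.2] 5277 [570. -81.  57.] [ 479. -174.    8.] [646.   7. 200.]
lid 0.71 [353.5, 208.1] 1868 [605. -99. 190.] [ 562. -181.   94.] [656. -12. 202.]
keeper 0.29 [278.8, 153.9] 215 [773.  87.  22.] [754.  69.  14.] [793. 105.  29.]
lever 0.5 [333.1, 271.9] 258 [466. -57.  66.] [441. -78.  -0.] [484. -31.  84.]
loop 0.6 [333.3, 276.9] 123 [449. -55.  73.] [438. -81.  -5.] [467. -26.  85.]
bail_bar 0.55 [332.6, 279.0] 66 [446. -52.  80.] [438. -73.  -3.] [461. -28.  86.]
```

```bash
python3 - <<'E'
from h import *
p=cv2.imread('pics/side0.png')[120:360,150:500]
cv2.imwrite('pics/side0c.png',cv2.resize(p,None,fx=2.2,fy=2.2,interpolation=cv2.INTER_CUBIC))
d=np.load('side_d.npy'); 
for n in ['side','top']:
    d=np.load(n+'_d.npy'); P,u,v=world(n,d)
    # rim of body z~70 ; body base
    for lo,hi in [(62,75)]:
        k=(P[:,2]>lo)&(P[:,2]<hi)&(P[:,0]>430)&(P[:,0]<700)&(abs(P[:,1]+80)<140)
        Q=P[k]; r=cv2.minAreaRect(Q[:,:2].astype(np.float32)); print(n,k.sum(),r,cv2.boxPoints(r).round())
E
```

```text
side 1681 ((547.8990478515625, -58.67539978027344), (233.9679412841797, 193.94654846191406), 74.02556610107422) [[ 422. -144.]
 [ 609. -198.]
 [ 673.   27.]
 [ 487.   80.]]
top 625 ((525.3948974609375, -51.54437255859375), (235.48423767089844, 156.1699676513672), 73.43141174316406) [[ 417. -142.]
 [ 567. -187.]
 [ 634.   39.]
 [ 484.   84.]]
```

View pics/side0c.png

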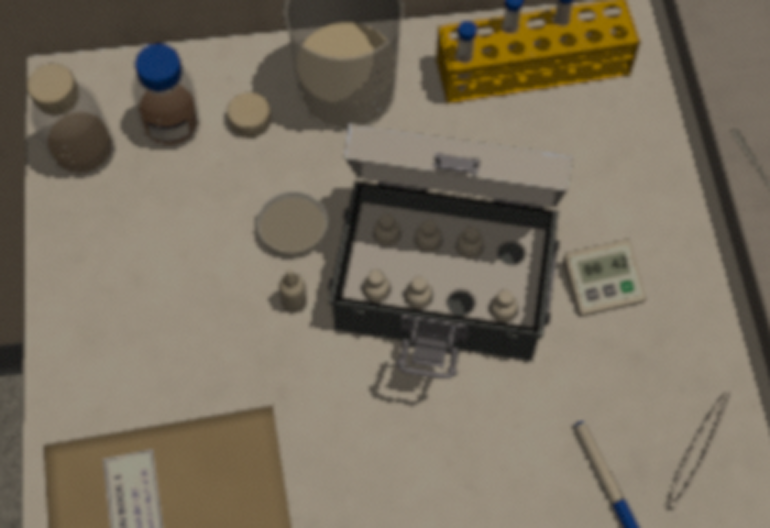

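The view shows the carrier nearly square to the robot with its lid half open. The keeper is at about crop (457,163). The lever and loop stick out in front at crop (430,350).

```bash
python3 - <<'E'
from h import *
for n in ['side','top']:
    d=np.load(n+'_d.npy'); viewer.get_image(n)
    def g(t):
        r=silhouettes(n,t)[0]['pixels']; return world(n,d,cv2.erode(r.astype(np.uint8),np.ones((1,1)))>0)[0]
    C=g('carrier'); k=(C[:,2]>60)&(C[:,2]<75); Q=C[k]
    r=cv2.minAreaRect(Q[:,:2].astype(np.float32)); print(n,'rim',k.sum(),r); print(cv2.boxPoints(r).round())
    # front edge of rim: for bins of y, min x
    for y in range(-175,10,12):
        q=Q[abs(Q[:,1]-y)<6]
        if len(q): print(y,np.percentile(q[:,0],[3,97]).round(),np.median(q[:,2]).round(),end=';')
    print()
    L=g('lid'); k=L[:,2]>150; Q=L[k]
    r=cv2.minAreaRect(Q[:,:2].astype(np.float32)); print('lid',k.sum(),r); print(cv2.boxPoints(r).round())
    for t in ['loop','bail_bar','lever']:
        Q=g(t); Q=Q[(Q[:,2]>45)&(abs(Q[:,0]-460)<50)]; print(t,len(Q),Q.mean(0).round() if len(Q) else '')
        for a in range(430,490,8):
            q=Q[(Q[:,0]>=a)&(Q[:,0]<a+8)]
            if len(q): print(a,len(q),q.min(0).round(),q.max(0).round())
E
```

```text
side rim 1857 ((542.7945556640625, -76.66807556152344), (196.223388671875, 194.23434448242188), 73.80481719970703)
[[ 422. -144.]
 [ 609. -198.]
 [ 663.  -10.]
 [ 477.   45.]]
-175 [520. 607.] 69.0;-163 [481. 607.] 69.0;-151 [474. 615.] 70.0;-139 [478. 619.] 68.0;-127 [480. 623.] 67.0;-115 [485. 624.] 66.0;-103 [488. 630.] 68.0;-91 [490. 632.] 68.0;-79 [456. 637.] 67.0;-67 [458. 638.] 67.0;-55 [460. 644.] 66.0;-43 [464. 646.] 67.0;-31 [468. 651.] 67.0;-19 [513. 652.] 66.0;-7 [517. 649.] 68.0;5 [521. 622.] 68.0;
lid 1661 ((588.9673461914062, -90.23230743408203), (189.37046813964844, 31.68918228149414), 73.61161041259766)
[[ 547. -177.]
 [ 577. -186.]
 [ 631.   -4.]
 [ 600.    5.]]
loop 27 [444. -65.  81.]
430 1 [438. -65.  83.] [438. -65.  83.]
438 18 [438. -73.  78.] [446. -61.  88.]
446 7 [446. -73.  72.] [454. -28.  83.]
454 1 [457. -29.  80.] [457. -29.  80.]
bail_bar 103 [448. -49.  81.]
430 3 [437. -65.  83.] [438. -61.  84.]
438 48 [438. -73.  78.] [446. -35.  88.]
446 31 [446. -73.  72.] [454. -26.  85.]
454 16 [454. -76.  68.] [461. -25.  83.]
462 5 [464. -32.  72.] [466. -28
[... 481 characters left out ...]
-143.]
 [ 567. -187.]
 [ 623.    1.]
 [ 476.   45.]]
-175 [515. 564.] 68.0;-163 [479. 527.] 67.0;-151 [475. 492.] 68.0;-139 [478. 520.] 68.0;-127 [482. 523.] 65.0;-115 [486. 586.] 65.0;-103 [488. 589.] 68.0;-91 [491. 500.] 65.0;-79 [454. 597.] 65.0;-67 [448. 597.] 65.0;-55 [456. 545.] 65.0;-43 [460. 524.] 65.0;-31 [463. 611.] 65.0;-19 [514. 557.] 64.0;-7 [519. 620.] 68.0;5 [521. 614.] 67.0;
lid 1407 ((598.65234375, -93.79254150390625), (189.65863037109375, 50.92534637451172), 73.19491577148438)
[[ 547. -177.]
 [ 596. -192.]
 [ 650.  -10.]
 [ 602.    4.]]Traceback (most recent call last):
  File "<stdin>", line 16, in <module>
  File "<stdin>", line 5, in g
IndexError: list index out of range
```

```bash
python3 -m creep '[{"jaw":-1,"xyz":[-30,-25,-40],"angular":[0,0,-0.02]},{"jaw":-1,"xyz":[-638,-557,-40],"angular":[0,0,-0.02]},{"jaw":-1,"xyz":[-638,-557,-40],"angular":[0,0,-0.02]},{"jaw":-1,"xyz":[-638,-557,-40],"angular":[0,0,-0.02]},{"jaw":-1,"xyz":[-638,-557,-40],"angular":[0,0,-0.02]},{"jaw":-1,"xyz":[-638,-557,-40],"angular":[0,0,-0.02]},{"jaw":-1,"xyz":[-638,-557,-40],"angular":[0,0,-0.02]},{"jaw":-1,"xyz":[-638,-557,-40],"angular":[0,0,-0.02]},{"jaw":-1,"xyz":[-638,-557,-40],"angular":[0,0,-0.02]},{"jaw":-1,"xyz":[-638,-557,-40],"angular":[0,0,-0.02]},{"jaw":-1,"xyz":[-638,-557,-40],"angular":[0,0,-0.02]},{"jaw":-1,"xyz":[-638,-557,-40],"angular":[0,0,-0.02]}]'
```

```text
clock: 2.7
eef_pos: [574.9, -2.7, 251.3]
tool_rot: [3.141, 0.001, 2.855]
force: [1.0, 1.0, -0.3]
width: -0.1
gripper_force: 0.0
```

```bash
python3 -m creep '[{"jaw":-1,"xyz":[-88,-81,0],"angular":[0,0,0]},{"jaw":-1,"xyz":[-88,-81,0],"angular":[0,0,0]},{"jaw":-1,"xyz":[-88,-81,30],"angular":[0,0,0]},{"jaw":-1,"xyz":[-88,-81,38],"angular":[0,0,0]},{"jaw":-1,"xyz":[-88,-81,38],"angular":[0,0,0]}]'; cat >> h.py <<'E'
c,s_=np.cos(.288),np.sin(.288)
def proj(p): return np.array([p[0]*c-p[1]*s_, p[0]*s_+p[1]*c, p[2]])  # X,Y along carrier axes
def unproj(q): return np.array([q[0]*c+q[1]*s_, -q[0]*s_+q[1]*c, q[2]])
E
python3 -c "
from h import *
s=ctrl.read_state();print(proj(s['eef_pos']).round(1),s['force'].round(1))"
```

```text
clock: 3.32
eef_pos: [634.9, -102.4, 212.7]
tool_rot: [3.141, -0.001, 2.856]
force: [-0.4, 0.6, 0.7]
width: 0.1
gripper_force: 0.0
[637.9  82.2 212.7] [-0.4  0.6  0.7]
```

```bash
python3 -m creep '[{"jaw":-1,"xyz":[21,-2,2],"angular":[0,0,0]},{"jaw":-1,"xyz":[50,-2,11],"angular":[0,0,0]},{"jaw":-1,"xyz":[63,-2,19],"angular":[0,0,0]},{"jaw":-1,"xyz":[76,-2,27],"angular":[0,0,0]},{"jaw":-1,"xyz":[88,-2,38],"angular":[0,0,0]},{"jaw":-1,"xyz":[98,-2,50],"angular":[0,0,0]},{"jaw":-1,"xyz":[105,-2,60],"angular":[0,0,0]},{"jaw":-1,"xyz":[111,-2,71],"angular":[0,0,0]},{"jaw":-1,"xyz":[115,-2,82],"angular":[0,0,0]},{"jaw":-1,"xyz":[119,-2,91],"angular":[0,0,0]},{"jaw":-1,"xyz":[119,-2,95],"angular":[0,0,0]},{"jaw":-1,"xyz":[119,-2,97],"angular":[0,0,0]}]'
python3 - <<'E'
from h import *
s=ctrl.read_state();print(proj(s['eef_pos']).round(1),s['force'].round(1))
p,d=viewer.get_image('side'); cv2.imwrite('pics/side1.png',cv2.resize(p[180:330,250:450,::-1],None,fx=3.5,fy=3.5,interpolation=cv2.INTER_CUBIC))
P,u,v=world('side',d); Q=np.array([proj(x) for x in P])
k=(abs(Q[:,1]-80)<85)&(abs(Q[:,1]-80)>45)
for X in range(490,630,15):
    z=Q[k&(abs(Q[:,0]-X)<4),2]; print(X,np.round(np.percentile(z,[10,50,90])))
E
```

```text
clock: 4.82
eef_pos: [520.9, -72.0, 115.8]
tool_rot: [-3.142, 0.0, 2.855]
force: [-0.1, -0.2, 0.5]
width: -0.0
gripper_force: 0.0
[519.9  78.9 115.8] [-0.1 -0.2  0.5]Traceback (most recent call last):
  File "<stdin>", line 7, in <module>
    return _quantile_unchecked(
        a, q, axis, out, overwrite_input, method, keepdims, weights)
    return _ureduce(a,
                    func=_quantile_ureduce_func,
    ...<5 lines>...
                    overwrite_input=overwrite_input,
                    method=method)
    r = func(a, **kwargs)
    result = _quantile(arr,
                       quantiles=q,
    ...<2 lines>...
                       out=out,
                       weights=wgt)
    slices_having_nans = np.isnan(arr[-1, ...])
                                  ~~~^^^^^^^^^
IndexError: index -1 is out of bounds for axis 0 with size 0
```

View pics/side1.png

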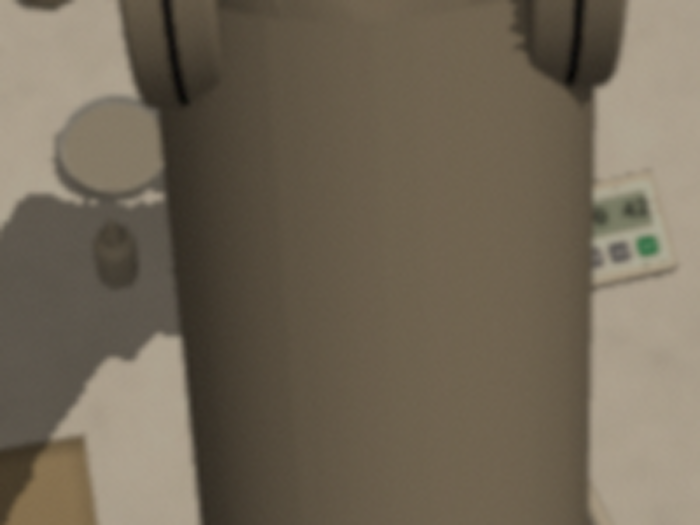

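The arm hides the carrier from the side camera, so I'll look with the wrist camera.

```bash
python3 - <<'E'
from h import *
M=viewer.camera_model('wrist'); p,d=viewer.get_image('wrist'); cv2.imwrite('pics/w1.png',p[...,::-1])
T=np.array(M['T']); print('cam',proj(T[:3,3]).round(),'fwd',T[:3,2].round(2))
P,u,v=world('wrist',d,M=M); Q=np.array([proj(x) for x in P])
for X in range(440,640,10):
    for Y in (30,80,130):
        z=Q[(abs(Q[:,1]-Y)<8)&(abs(Q[:,0]-X)<4),2]; print((X,Y),np.round(np.percentile(z,[10,50,90])) if len(z) else None,end=' ')
    print()
E
```

```text
cam [435.  79. 280.] fwd [ 0.31 -0.09 -0.95]
(440, 30) [0. 1. 2.] (440, 80) [ 2. 83. 85.] (440, 130) [0. 1. 2.] 
(450, 30) [0. 1. 2.] (450, 80) [ 1. 75. 78.] (450, 130) [0. 1. 2.] 
(460, 30) [0. 1. 2.] (460, 80) [66. 68. 70.] (460, 130) [0. 1. 2.] 
(470, 30) [0. 1. 2.] (470, 80) [61. 63. 64.] (470, 130) [0. 1. 2.] 
(480, 30) [0. 1. 2.] (480, 80) [56. 57. 58.] (480, 130) [0. 1. 2.] 
(490, 30) [0. 1. 2.] (490, 80) [52. 52. 53.] (490, 130) [0. 1. 2.] 
(500, 30) [13. 55. 71.] (500, 80) [ 70. 212. 223.] (500, 130) [13. 54. 71.] 
(510, 30) [206. 215. 220.] (510, 80) [153. 186. 218.] (510, 130) [207. 215. 220.] 
(520, 30) [35. 37. 48.] (520, 80) [ 36. 175. 186.] (520, 130) [35. 36. 47.] 
(530, 30) [36. 50. 63.] (530, 80) [ 36. 175. 191.] (530, 130) [36. 49. 63.] 
(540, 30) [35. 37. 50.] (540, 80) [35. 36. 37.] (540, 130) [35. 37. 50.] 
(550, 30) [35. 36. 37.] (550, 80) [35. 36. 37.] (550, 130) [35. 36. 37.] 
(560, 30) [35. 36. 37.] (560, 80) [35. 36. 37.] (560, 130) [35. 36. 37.] 
(570, 30) [35. 36. 37.] (570, 80) None (570, 130) [35. 36. 37.] 
(580, 30) [35. 36. 37.] (580, 80) None (580, 130) [35. 37. 47.] 
(590, 30) [35. 36. 37.] (590, 80) None (590, 130) [36. 50. 63.] 
(600, 30) [ 9. 35. 37.] (600, 80) None (600, 130) [35. 36. 49.] 
(610, 30) [ 9. 36. 37.] (610, 80) None (610, 130) [35. 36. 37.] 
(620, 30) [34. 36. 37.] (620, 80) [71. 72. 73.] (620, 130) [35. 36. 37.] 
(630, 30) None (630, 80) [75. 77. 78.] (630, 130) None
```

View pics/w1.png

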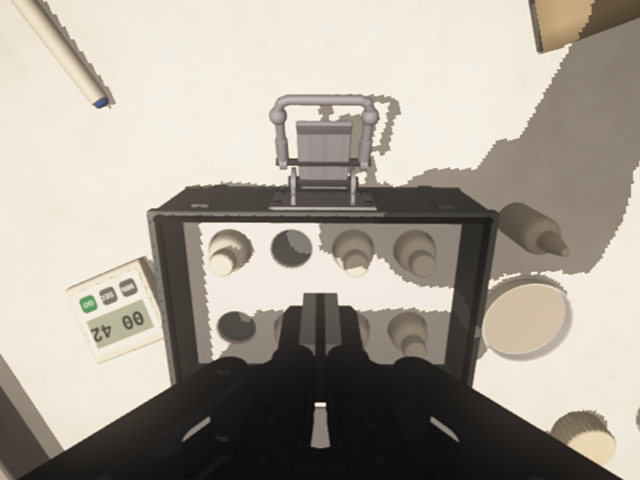

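The wrist view shows the box interior and the lever with its loop at the top. The lid is not shut: the fingers passed it. I'll move aside so the side camera can see it.

```bash
python3 -m creep '[{"jaw":-1,"xyz":[20,0,-60],"angular":[0,0,0]},{"jaw":-1,"xyz":[20,60,-100],"angular":[0,0,0]},{"jaw":-1,"xyz":[20,260,-140],"angular":[0,0,0]},{"jaw":-1,"xyz":[20,260,-140],"angular":[0,0,0]},{"jaw":-1,"xyz":[20,260,-140],"angular":[0,0,0]},{"jaw":-1,"xyz":[20,260,-140],"angular":[0,0,0]}]'
python3 - <<'E'
from h import *
s=ctrl.read_state();print(s['clock'],proj(s['eef_pos']).round(1),s['force'].round(1))
p,d=viewer.get_image('side'); 
r=silhouettes('side','lid'); m=r[0]['pixels']; print(r[0]['score'],r[0]['xy'],m.sum())
q=p.copy(); q[m&~(cv2.erode(m.astype(np.uint8),np.ones((3,3)))>0)]=[255,0,0]
cv2.imwrite('pics/side2.png',cv2.resize(q[130:330,200:450,::-1],None,fx=3,fy=3,interpolation=cv2.INTER_CUBIC))
P,u,v=world('side',d,m); Q=np.array([proj(x) for x in P])
k=abs(Q[:,1]-50)<12
o=np.argsort(v[k])[::12]; print(np.c_[v[k],Q[k]][o].round())
E
```

```text
clock: 5.68
eef_pos: [575.6, 188.5, 257.0]
tool_rot: [3.138, 0.001, 2.86]
force: [0.5, -0.0, 0.9]
width: 0.0
gripper_force: 0.0
5.675 [498.3 344.2 257. ] [ 0.5 -0.   0.9]
0.97 [359.5, 194.0] 2479
[[185. 604.  62. 200.]
 [187. 600.  61. 199.]
 [187. 602.  40. 201.]
 [188. 599.  41. 202.]
 [189. 598.  43. 200.]
 [190. 596.  42. 199.]
 [191. 597.  44. 195.]
 [192. 594.  47. 195.]
 [193. 591.  51. 195.]
 [194. 589.  52. 194.]
 [195. 587.  54. 194.]
 [196. 586.  55. 192.]
 [197. 583.  57. 191.]
 [198. 582.  60. 189.]
 [198. 582.  38. 195.]
 [199. 582.  42. 191.]
 [200. 579.  45. 191.]
 [201. 578.  45. 189.]
 [202. 643.  46.  77.]
 [203. 637.  47.  82.]
 [204. 636.  47.  80.]
 [205. 635.  47.  77.]
 [206. 634.  47.  76.]
 [207. 630.  46.  78.]
 [208. 629.  46.  76.]
 [209. 631.  44.  70.]]
```

View pics/side2.png

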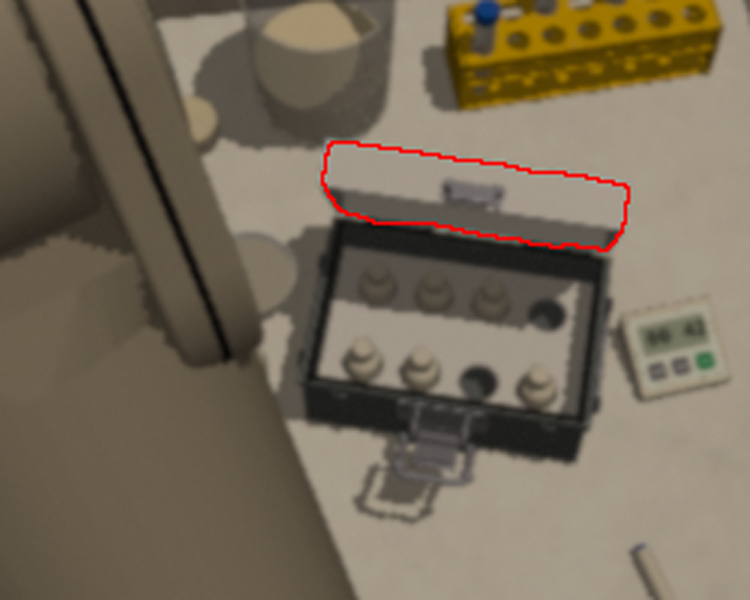

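```bash
python3 - <<'E'
from h import *
s=ctrl.read_state(); M=viewer.camera_model('wrist'); p,d=viewer.get_image('wrist'); np.save('wd.npy',d)
Rt=R.from_euler('xyz',s['tool_rot']).as_matrix(); print('fx',M['fx'],M['cy'])
P,u,v=world('wrist',d,M=M); L=(P-s['eef_pos'])@Rt
k=abs(u-320)<22
for r in range(280,480,12):
    q=L[k&(abs(v-r)<2)]; print(r,np.median(q,0).round() if len(q) else None, q.min(0).round() if len(q) else '')
k=(L[:,2]<60)
print(np.percentile(L[k],[0,1,99,100],axis=0).round())
E
```

```text
fx 400.749509838333 230.54173214031152
280 [-120.    1.  256.] [-122.  -23.  254.]
292 [-134.    1.  255.] [-138.  -24.  -27.]
304 [ 12.   1. -34.] [-152.  -24.  -36.]
316 [ 12.   1. -43.] [  7.  -7. -44.]
328 [ 12.   1. -50.] [  7.  -7. -52.]
340 [ 12.   1. -57.] [  8.  -6. -58.]
352 [ 13.   1. -64.] [  8.  -5. -67.]
364 [ 13.   1. -69.] [  3.  -5. -71.]
376 [ 12.   1. -74.] [ -1.  -5. -76.]
388 [ 10.   1. -76.] [ -6.  -5. -81.]
400 [  1.   1. -70.] [-10.  -4. -90.]
412 [ -4.   1. -70.] [-314.   -7.  -94.]
424 [ -7.   1. -72.] [-339.   -9.  -96.]
436 [ -7.   1. -76.] [-339.  -10.  -96.]
448 [ 11.   1. -96.] [-338.   -5.  -97.]
460 [  12.    1. -100.] [  11.   -4. -101.]
472 [  12.    1. -103.] [  11.   -4. -104.]
[[-105. -214. -111.]
 [ -98. -197. -109.]
 [  19.   54.   58.]
 [  20.   61.   60.]]
```

The wrist depth puts the real fingertips about 28 mm above the reported TCP, not 19 below. That is a 47 mm difference, and it explains why the fingers passed over the lid. I'll redo the push with that offset and check the force.

```bash
python3 -m creep '[{"jaw":-1,"xyz":[-142,-264,0],"angular":[0,0,0]},{"jaw":-1,"xyz":[-142,-264,0],"angular":[0,0,0]},{"jaw":-1,"xyz":[-142,-264,0],"angular":[0,0,0]},{"jaw":-1,"xyz":[-142,-264,0],"angular":[0,0,0]},{"jaw":-1,"xyz":[-142,-264,0],"angular":[0,0,0]},{"jaw":-1,"xyz":[-142,-264,50],"angular":[0,0,0]},{"jaw":-1,"xyz":[-142,-264,88],"angular":[0,0,0]},{"jaw":-1,"xyz":[-142,-264,88],"angular":[0,0,0]}]'
python3 -c "
from h import *
s=ctrl.read_state();print(proj(s['eef_pos']).round(1),s['force'].round(1))
M=viewer.camera_model('wrist'); p,d=viewer.get_image('wrist')
P,u,v=world('wrist',d,M=M); k=(abs(u-320)<15)
for r in range(150,330,12):
  q=P[k&(abs(v-r)<2)]; print(r, proj(np.median(q,0)).round() if len(q) else None)
"
```

```text
clock: 6.82
eef_pos: [632.7, -112.0, 165.1]
tool_rot: [-3.14, -0.008, 2.852]
force: [-0.8, 0.5, -0.4]
width: -0.3
gripper_force: 0.0
[638.5  72.3 165.1] [-0.8  0.5 -0.4]
150 [592.  73.  37.]
162 [575.  73. 202.]
174 [578.  73. 204.]
186 [582.  73. 205.]
198 [588.  73. 196.]
210 [592.  73. 198.]
222 [595.  73. 199.]
234 [599.  73. 201.]
246 [607.  73. 192.]
258 [691.  73.   1.]
270 [702.  73.   1.]
282 [714.  73.   1.]
294 [627.  73. 192.]
306 [627.  73. 201.]
318 [627.  73. 209.]
```

```bash
python3 -m creep '[{"jaw":-1,"xyz":[21,7,1],"angular":[0,0,0]},{"jaw":-1,"xyz":[38,7,5],"angular":[0,0,0]},{"jaw":-1,"xyz":[50,7,10],"angular":[0,0,0]},{"jaw":-1,"xyz":[63,7,18],"angular":[0,0,0]},{"jaw":-1,"xyz":[76,7,26],"angular":[0,0,0]},{"jaw":-1,"xyz":[88,7,37],"angular":[0,0,0]},{"jaw":-1,"xyz":[98,7,49],"angular":[0,0,0]},{"jaw":-1,"xyz":[105,7,59],"angular":[0,0,0]},{"jaw":-1,"xyz":[111,7,70],"angular":[0,0,0]},{"jaw":-1,"xyz":[115,7,81],"angular":[0,0,0]},{"jaw":-1,"xyz":[119,7,88],"angular":[0,0,0]}]'
python3 -m creep '[{"jaw":-1,"xyz":[0,0,3],"angular":[0,0,0]},{"jaw":-1,"xyz":[0,0,5],"angular":[0,0,0]}]'
python3 -c "
from h import *
s=ctrl.read_state();print(proj(s['eef_pos']).round(1),s['force'].round(1))"
```

```text
clock: 8.25
eef_pos: [524.7, -70.1, 79.4]
tool_rot: [-3.142, 0.001, 2.855]
force: [1.8, -1.2, 28.5]
width: -0.1
gripper_force: 16.8
clock: 8.5
eef_pos: [524.9, -70.1, 79.1]
tool_rot: [3.14, 0.002, 2.854]
force: [-12.2, 2.3, 57.3]
width: -0.1
gripper_force: 28.7
[523.2  81.9  79.1] [-12.2   2.3  57.3]
```

```bash
python3 -m creep '[{"jaw":-1,"xyz":[0,0,-6],"angular":[0,0,0]},{"jaw":-1,"xyz":[60,0,-80],"angular":[0,0,0]},{"jaw":-1,"xyz":[60,0,-80],"angular":[0,0,0]},{"jaw":-1,"xyz":[60,0,-80],"angular":[0,0,0]}]'
python3 - <<'E'
from h import *
s=ctrl.read_state();print(proj(s['eef_pos']).round(1),s['force'].round(1))
M=viewer.camera_model('wrist'); p,d=viewer.get_image('wrist'); cv2.imwrite('pics/w2.png',p[...,::-1])
P,u,v=world('wrist',d,M=M); Q=np.array([proj(x) for x in P])
for X in [495,500,505,510,520,540,570,600,620]:
    for Y in (0,30,80,130,160):
        z=Q[(abs(Q[:,1]-Y)<6)&(abs(Q[:,0]-X)<2),2]; print((X,Y),np.round(np.percentile(z,[10,50,90])) if len(z) else None,end=' ')
    print()
for t in ['keeper','bail_bar','lever','loop']:
    r=silhouettes('wrist',t)
    if r:
        P,u,v=world('wrist',d,r[0]['pixels'],M); q=np.array([proj(x) for x in P]); print(t,r[0]['score'],r[0]['xy'],np.percentile(q,[3,50,97],axis=0).round().tolist())
k=(abs(Q[:,1]-80)<3)&(Q[:,2]>40)&(Q[:,0]<505)
for X in range(425,505,4):
    q=Q[k&(abs(Q[:,0]-X)<2)]; print(X,np.percentile(q[:,2],[5,95]).round() if len(q) else None,end=' ')
E
```

```text
clock: 9.0
eef_pos: [466.7, -52.6, 156.2]
tool_rot: [3.141, 0.002, 2.855]
force: [0.4, -0.1, 0.1]
width: -0.0
gripper_force: 0.0
[462.4  82.1 156.2] [ 0.4 -0.1  0.1]
(495, 0) [10. 62. 96.] (495, 30) [11. 61. 95.] (495, 80) [41. 77. 91.] (495, 130) [ 7. 57. 95.] (495, 160) [ 2. 53. 94.] 
(500, 0) [100. 101. 102.] (500, 30) [100. 101. 102.] (500, 80) None (500, 130) [ 68. 101. 102.] (500, 160) [ 68. 101. 102.] 
(505, 0) [100. 101. 102.] (505, 30) [100. 101. 102.] (505, 80) None (505, 130) [100. 101. 102.] (505, 160) [101. 101. 102.] 
(510, 0) [100. 101. 102.] (510, 30) [100. 101. 102.] (510, 80) None (510, 130) [101. 101. 102.] (510, 160) [100. 101. 102.] 
(520, 0) [100. 101. 102.] (520, 30) [100. 101. 102.] (520, 80) None (520, 130) [100. 101. 102.] (520, 160) [100. 101. 102.] 
(540, 0) [100. 101. 102.] (540, 30) [ 99.  99. 100.] (540, 80) None (540, 130) [ 99.  99. 100.] (540, 160) [100. 101. 102.] 
(570, 0) None (570, 30) None (570, 80) None (570, 130) None (570, 160) None 
(600, 0) [100. 101. 102.] (600, 30) None (600, 80) [ 99. 100. 102.] (600, 130) None (600, 160) [100. 100. 100.] 
(620, 0) None (620, 30) None (620, 80) None (620, 130) None (620, 160) None 
keeper 0.92 [316.4, 273.5] [[485.0, 69.0, 75.0], [487.0, 80.0, 78.0], [497.0, 93.0, 86.0]]
bail_bar 0.61 [314.7, 202.2] [[435.0, 56.0, 1.0], [440.0, 81.0, 82.0], [458.0, 106.0, 84.0]]
lever 0.88 [317.9, 221.8] [[436.0, 57.0, 55.0], [458.0, 81.0, 70.0], [481.0, 105.0, 84.0]]
loop 0.68 [315.0, 196.2] [[435.0, 57.0, 71.0], [439.0, 81.0, 82.0], [456.0, 105.0, 85.0]]
425 None 429 None 433 None 437 [82. 85.] 441 [ 83. 166.] 445 [244. 260.] 449 [185. 260.] 453 [ 76. 258.] 457 [ 69. 245.] 461 [ 67. 241.] 465 [ 64. 227.] 469 [ 63. 234.] 473 [ 60. 231.] 477 [57. 59.] 481 [55. 57.] 485 [53. 85.] 489 [51. 86.] 493 [41. 78.] 497 [76. 93.] 501 None
```

View pics/w2.png

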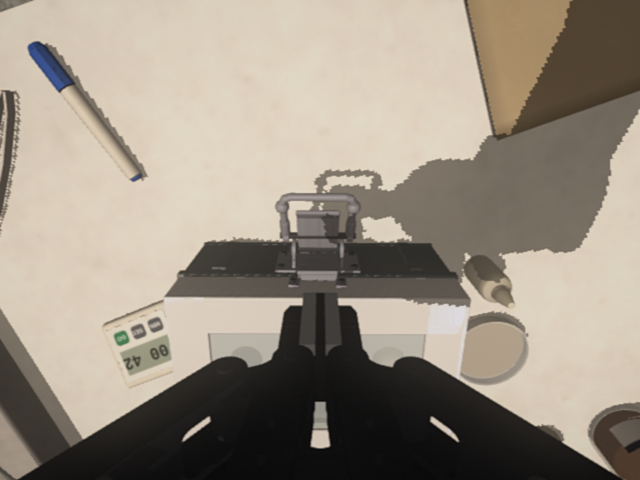

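The lid is shut: its top reads 101 mm everywhere. The keeper is at about px (316,273) and the bar at (315,196), i.e. X≈438, z≈82. Next I'll push the loop over with a closed fingertip.

```bash
python3 -m creep '[{"jaw":-1,"xyz":[47,-1,0],"angular":[0,0,0]},{"jaw":-1,"xyz":[47,-1,50],"angular":[0,0,0]},{"jaw":-1,"xyz":[47,-1,108],"angular":[0,0,0]},{"jaw":-1,"xyz":[47,-1,108],"angular":[0,0,0]}]'
python3 -c "
from h import *
s=ctrl.read_state();print(proj(s['eef_pos']).round(1),s['force'].round(1))
M=viewer.camera_model('wrist'); p,d=viewer.get_image('wrist')
P,u,v=world('wrist',d,M=M); Q=np.array([proj(x) for x in P]); k=(abs(u-320)<5)
for r in range(230,330,6):
  q=P[k&(abs(v-r)<1)]; print(r, proj(np.median(q,0)).round() if len(q) else None)
"
```

```text
clock: 9.75
eef_pos: [417.4, -40.5, 42.7]
tool_rot: [-3.139, -0.012, 2.854]
force: [-0.8, -0.0, -0.0]
width: -0.1
gripper_force: 0.0
[411.7  79.7  42.7] [-0.8 -0.  -0. ]
230 [396.  80.   1.]
236 [400.  80.   1.]
242 [403.  80.   1.]
248 [407.  80.   1.]
254 [410.  80.   1.]
260 [414.  80.   1.]
266 [418.  80.   1.]
272 [421.  80.   1.]
278 [425.  80.   1.]
284 [429.  80.   1.]
290 [433.  80.   1.]
296 [400.  80.  71.]
302 [400.  80.  76.]
308 [400.  80.  80.]
314 [400.  80.  84.]
320 [400.  81.  88.]
326 [400.  80.  92.]
```

```bash
python3 -m creep '[{"jaw":-1,"xyz":[-12,1,0],"angular":[0,0,0]},{"jaw":-1,"xyz":[-21,1,-3],"angular":[0,0,0]},{"jaw":-1,"xyz":[-28,1,-10],"angular":[0,0,0]},{"jaw":-1,"xyz":[-36,1,-17],"angular":[0,0,0]},{"jaw":-1,"xyz":[-43,1,-18],"angular":[0,0,0]},{"jaw":-1,"xyz":[-49,1,-19],"angular":[0,0,0]},{"jaw":-1,"xyz":[-55,1,-21],"angular":[0,0,0]},{"jaw":-1,"xyz":[-57,1,-22],"angular":[0,0,0]},{"jaw":-1,"xyz":[-57,1,-22],"angular":[0,0,0]}]'
python3 - <<'E'
from h import *
s=ctrl.read_state();print(proj(s['eef_pos']).round(1),s['force'].round(1))
E
python3 -m creep '[{"jaw":-1,"xyz":[10,0,-10],"angular":[0,0,0]},{"jaw":-1,"xyz":[20,0,-60],"angular":[0,0,0]},{"jaw":-1,"xyz":[30,0,-100],"angular":[0,0,0]},{"jaw":-1,"xyz":[30,0,-100],"angular":[0,0,0]}]'
cat > look.py <<'E'
import sys
from h import *
s=ctrl.read_state();print(s['clock'],proj(s['eef_pos']).round(1),s['force'].round(1))
M=viewer.camera_model('wrist'); p,d=viewer.get_image('wrist')
cv2.imwrite(f'pics/{sys.argv[1]}.png',cv2.resize(p[150:330,200:440,::-1],None,fx=3,fy=3,interpolation=cv2.INTER_CUBIC))
for t in ['keeper','bail_bar','lever','loop']:
    r=silhouettes('wrist',t)
    if r:
        P,u,v=world('wrist',d,r[0]['pixels'],M); q=np.array([proj(x) for x in P]); print(t,round(r[0]['score'],2),r[0]['xy'],np.percentile(q,[3,50,97],axis=0).round().tolist())
P,u,v=world('wrist',d,M=M);Q=np.array([proj(x) for x in P])
for Y0 in (81,59):
  k=(abs(Q[:,1]-Y0)<4)&(Q[:,2]>15)&(Q[:,2]<115)&(Q[:,0]<505)
  for X in range(425,505,4):
    q=Q[k&(abs(Q[:,0]-X)<2)]; print(X,np.percentile(q[:,2],[5,95]).round().tolist() if len(q) else None,end=' ')
  print()
E
python3 look.py w3
```

```text
clock: 10.92
eef_pos: [476.3, -55.7, 68.8]
tool_rot: [-3.142, -0.0, 2.855]
force: [-1.4, 0.3, -0.4]
width: -0.2
gripper_force: 0.0
[472.5  81.8  68.8] [-1.4  0.3 -0.4]
clock: 11.42
eef_pos: [448.0, -46.9, 171.8]
tool_rot: [3.14, 0.005, 2.855]
force: [0.8, 0.0, 0.5]
width: -0.3
gripper_force: 0.0
11.425 [442.9  82.2 171.8] [0.8 0.  0.5]
keeper 0.57 [315.6, 285.0] [[485.0, 69.0, 75.0], [486.0, 80.0, 80.0], [495.0, 93.0, 86.0]]
bail_bar 0.93 [286.4, 288.7] [[480.0, 55.0, 64.0], [488.0, 69.0, 86.0], [495.0, 106.0, 93.0]]
lever 0.69 [475.3, 294.6] [[508.0, 206.0, 8.0], [515.0, 214.0, 42.0], [526.0, 225.0, 67.0]]
loop 0.84 [292.4, 287.4] [[479.0, 55.0, 67.0], [488.0, 67.0, 86.0], [496.0, 106.0, 93.0]]
425 None 429 None 433 None 437 None 441 None 445 [74.0, 76.0] 449 [72.0, 77.0] 453 [68.0, 72.0] 457 [66.0, 69.0] 461 [64.0, 66.0] 465 [62.0, 64.0] 469 [61.0, 62.0] 473 [58.0, 62.0] 477 [56.0, 59.0] 481 [54.0, 57.0] 485 [53.0, 86.0] 489 [84.0, 86.0] 493 [38.0, 78.0] 497 [41.0, 53.0] 501 None 
425 None 429 None 433 None 437 None 441 None 445 None 449 None 453 None 457 None 461 None 465 [58.0, 62.0] 469 [60.0, 65.0] 473 [63.0, 71.0] 477 [67.0, 75.0] 481 [56.0, 80.0] 485 [78.0, 87.0] 489 [68.0, 89.0] 493 [42.0, 92.0] 497 [67.0, 101.0] 501 [100.0, 102.0]
```

View pics/w3.png

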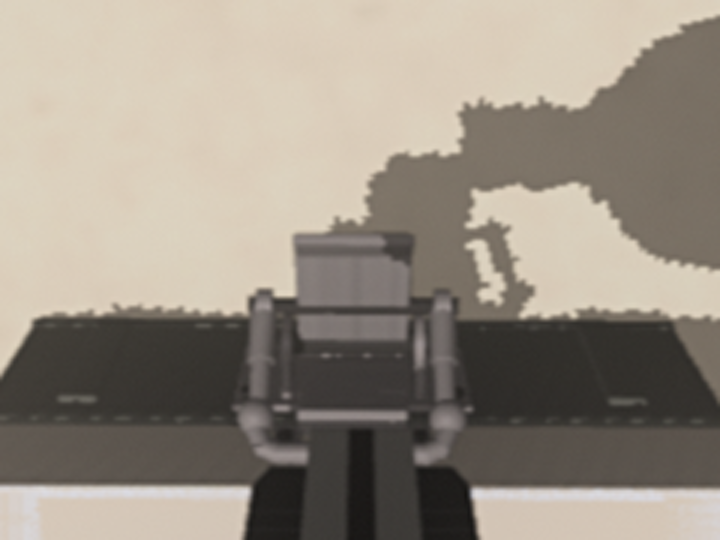

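The loop now leans on the lid above the keeper: bar X≈494, z≈91, beads at crop (258,415) and (448,415). The lever is still up, with its tip at about crop (354,240). Next I'll press the lever with tilted fingers.

```bash
cat > lev.py <<'E'
from h import *
t=.5; f=np.array([np.sin(t),-np.cos(t)]); pp=np.array([np.cos(t),np.sin(t)]); piv=np.array([484,52.])
def T(a):
    u=np.array([-np.sin(a),-np.cos(a)]); n=np.array([-np.cos(a),np.sin(a)])
    w=np.clip((a-.9)/.35,0,1)
    A=piv+42*u+1.5*n+5*np.clip((a-1.07)/.8,0,1)*pp
    B=piv+31*u+1.5*n-11.5*pp
    return w*A+(1-w)*B
def rows(aa,up=0):
    s=ctrl.read_state(); e=proj(s['eef_pos']); print('eef',e.round(1),s['tool_rot'].round(3),s['force'].round(1))
    Rt=R.from_euler('xyz',s['tool_rot']).as_matrix()
    for a in aa:
        g=T(a)+24*f; w=unproj([g[0],81.,g[1]+up])
        print(a,T(a).round(1),(Rt.T@(w-s['eef_pos'])).round(1))
E
python3 -c "
from lev import *
rows([2.25],15); rows([2.25,2.1,1.9,1.7,1.5,1.3,1.15,1.0,.85,.7,.5,.3,.1,0,-.1])"
```

```text
eef [441.7  81.7 168.1] [-3.141e+00 -2.000e-03  2.855e+00] [ 0.4 -1.  -0. ]
2.25 [456.7  81.9] [-26.6  -0.7  92.2]
eef [441.7  81.7 168.1] [-3.141e+00 -2.000e-03  2.855e+00] [ 0.4 -1.  -0. ]
2.25 [456.7  81.9] [-26.7  -0.7 107.2]
2.1 [452.9  76.9] [-22.9  -0.6 112.2]
1.9 [449.1  69.4] [-19.2  -0.6 119.7]
1.7 [446.   60.8] [-16.1  -0.6 128.3]
1.5 [444.4  51.8] [-14.4  -0.6 137.3]
1.3 [444.4  42.9] [-14.5  -0.6 146.2]
1.15 [445.3  36.1] [-15.5  -0.6 153. ]
1.0 [447.3  30.9] [-17.4  -0.6 158.2]
0.85 [449.6  27.2] [-19.8  -0.6 162. ]
0.7 [452.8  23.7] [-22.9  -0.6 165.4]
0.5 [457.7  20. ] [-27.9  -0.6 169.1]
0.3 [463.3  17.3] [-33.5  -0.6 171.8]
0.1 [469.3  15.8] [-39.5  -0.6 173.3]
0 [472.4  15.5] [-42.6  -0.6 173.6]
-0.1 [475.5  15.5] [-45.7  -0.6 173.6]
```

```bash
python3 -m creep '[{"jaw":-1,"xyz":[-5,-1,10],"angular":[0,-0.17,0]},{"jaw":-1,"xyz":[-15,-1,30],"angular":[0,-0.34,0]},{"jaw":-1,"xyz":[-25,-1,60],"angular":[0,-0.5,0]},{"jaw":-1,"xyz":[-26,-1,85],"angular":[0,-0.5,0]},{"jaw":-1,"xyz":[-26,-1,102],"angular":[0,-0.5,0]},{"jaw":-1,"xyz":[-23,-1,112],"angular":[0,-0.5,0]},{"jaw":-1,"xyz":[-19,-1,120],"angular":[0,-0.5,0]},{"jaw":-1,"xyz":[-16,-1,128],"angular":[0,-0.5,0]},{"jaw":-1,"xyz":[-14,-1,137],"angular":[0,-0.5,0]},{"jaw":-1,"xyz":[-14,-1,146],"angular":[0,-0.5,0]},{"jaw":-1,"xyz":[-15,-1,150],"angular":[0,-0.5,0]},{"jaw":-1,"xyz":[-15,-1,150],"angular":[0,-0.5,0]}]'
python3 look.py w4; python3 -c "
from lev import *
rows([1.2,1.0,.85,.7,.5,.3,.1,0,-.1])"
```

```text
clock: 13.18
eef_pos: [433.1, -26.6, 218.2]
tool_rot: [-3.12, 0.432, 2.853]
force: [0.4, -0.5, -0.3]
width: 0.1
gripper_force: 0.0
13.175 [422.8  97.6 218.2] [ 0.4 -0.5 -0.3]
keeper 0.86 [303.5, 206.9] [[485.0, 69.0, 74.0], [486.0, 80.0, 80.0], [496.0, 93.0, 86.0]]
bail_bar 0.85 [302.4, 217.7] [[480.0, 57.0, 73.0], [491.0, 83.0, 88.0], [496.0, 106.0, 93.0]]
lever 0.66 [415.9, 338.8] [[716.0, 163.0, 9.0], [723.0, 212.0, 58.0], [758.0, 254.0, 100.0]]
loop 0.71 [302.5, 214.1] [[480.0, 56.0, 74.0], [491.0, 81.0, 88.0], [496.0, 106.0, 93.0]]
425 None 429 None 433 None 437 None 441 None 445 [74.0, 76.0] 449 [75.0, 77.0] 453 [68.0, 72.0] 457 [66.0, 68.0] 461 [64.0, 67.0] 465 [62.0, 64.0] 469 [61.0, 62.0] 473 [59.0, 61.0] 477 [56.0, 58.0] 481 [55.0, 57.0] 485 [54.0, 85.0] 489 [52.0, 87.0] 493 [45.0, 92.0] 497 [54.0, 101.0] 501 [100.0, 102.0] 
425 None 429 None 433 None 437 None 441 None 445 None 449 None 453 None 457 None 461 None 465 [59.0, 63.0] 469 [59.0, 66.0] 473 [64.0, 71.0] 477 [68.0, 74.0] 481 [54.0, 80.0] 485 [79.0, 87.0] 489 [84.0, 90.0] 493 [44.0, 92.0] 497 [37.0, 101.0] 501 [100.0, 102.0] 
eef [422.9  97.6 218.4] [-3.12   0.433  2.853] [ 0.1 -0.2 -0.3]
1.2 [444.9  38.3] [ 53.9 -12.4 197. ]
1.0 [447.3  30.9] [ 54.9 -12.2 204.7]
0.85 [449.6  27.2] [ 54.3 -12.1 209.1]
0.7 [452.8  23.7] [ 52.9 -12.  213.5]
0.5 [457.7  20. ] [ 50.  -11.9 219. ]
0.3 [463.3  17.3] [ 46.  -11.8 223.8]
0.1 [469.3  15.8] [ 41.2 -11.7 227.7]
0 [472.4  15.5] [ 38.5 -11.7 229.2]
-0.1 [475.5  15.5] [ 35.7 -11.6 230.5]
```

View pics/w4.png

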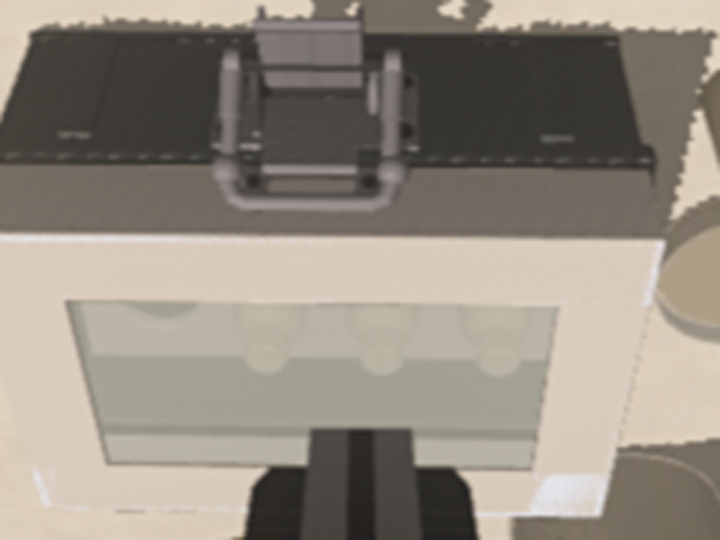

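The arm stopped at z≈218 and didn't descend while tilted, so it probably reached a joint limit. The latch is undisturbed and the loop is still on the lid at crop (305,205).

```bash
python3 -c "
from h import *
s=ctrl.read_state(); print(s['qpos'].round(3), s['eef_pos'])"
```

```text
[-1.071  0.362  1.196  2.467 -1.099  0.233  2.351] [433.2268111  -26.54693978 218.42043895]
```

```bash
sed -i 's/^t=.5;/t=.22;/; s/(a-.9)\/.35/(a-1.1)\/.3/; s/(a-1.07)\/.8/(a-1.35)\/.5/; s/31\*u/28*u/' lev.py
cat >> lev.py <<'E'
def goto(X,Y,Z,tilt=t):
    s=ctrl.read_state(); R0=R.from_euler('xyz',s['tool_rot'])
    R1=R.from_euler('xyz',[np.pi,0,np.pi-.288])*R.from_rotvec([0,-tilt,0])
    print('now',proj(s['eef_pos']).round(1),'shift',R0.inv().apply(unproj([X,Y,Z])-s['eef_pos']).round(1),'rot',(R0.inv()*R1).as_rotvec().round(3))
E
python3 -c "
from lev import *
goto(450,81,200)"
```

```text
now [422.9  97.6 218.4] shift [-16.9 -16.   28.4] rot [-0.021  0.213 -0.003]
```

```bash
python3 -m creep '[{"jaw":-1,"xyz":[-5,-5,5],"angular":[-0.01,0.1,0]},{"jaw":-1,"xyz":[-17,-16,28],"angular":[-0.02,0.21,0]},{"jaw":-1,"xyz":[-17,-16,28],"angular":[-0.02,0.21,0]},{"jaw":-1,"xyz":[-17,-16,28],"angular":[-0.02,0.21,0]}]'
python3 -c "
from lev import *
g=T(2.25)+24*f
goto(g[0],81,g[1]+25); print(ctrl.read_state()['qpos'].round(2))"
```

```text
clock: 13.92
eef_pos: [453.8, -50.1, 200.1]
tool_rot: [-3.141, 0.222, 2.85]
force: [0.0, 0.7, 0.2]
width: -0.2
gripper_force: 0.0
now [449.3  80.8 200.1] shift [ 13.2   0.3 117.9] rot [-0.001  0.002 -0.003]
[-0.81  0.53  1.2   2.26 -0.92  0.63  2.31]
```

```bash
python3 -m creep '[{"jaw":-1,"xyz":[13,0,50],"angular":[0,0,0]},{"jaw":-1,"xyz":[13,0,100],"angular":[0,0,0]},{"jaw":-1,"xyz":[13,0,118],"angular":[0,0,0]},{"jaw":-1,"xyz":[13,0,118],"angular":[0,0,0]}]'
python3 -c "
from lev import *
print(ctrl.read_state()['qpos'].round(2))
rows([2.25,2.1,1.9,1.7,1.5,1.3,1.15,1.0,.85,.7,.5,.3,.1,0,-.1])"
```

```text
clock: 14.42
eef_pos: [472.3, -52.3, 93.1]
tool_rot: [-3.139, 0.203, 2.853]
force: [-0.9, -0.9, -0.1]
width: -0.2
gripper_force: 0.0
[-0.33  0.58  0.48  2.3  -1.1   0.23  2.41]
eef [467.7  84.1  93.1] [-3.139  0.203  2.853] [-0.9 -0.9 -0.1]
2.25 [457.1  80.6] [12.5 -3.  34.1]
2.1 [453.4  75.6] [17.2 -3.  38.3]
1.9 [449.6  68.1] [22.4 -2.9 44.9]
1.7 [446.   59.7] [27.7 -2.9 52.4]
1.5 [443.5  50.9] [31.9 -2.9 60.5]
1.3 [443.9  42.6] [33.1 -2.9 68.6]
1.15 [446.3  38.9] [31.5 -2.9 72.8]
1.0 [448.4  35.6] [30.1 -2.9 76.4]
0.85 [450.8  32.1] [28.5 -2.8 80.3]
0.7 [453.6  29. ] [26.4 -2.8 83.9]
0.5 [458.   25.6] [22.7 -2.8 88.1]
0.3 [463.1  23.2] [18.3 -2.8 91.5]
0.1 [468.5  21.8] [13.3 -2.8 94. ]
0 [471.3  21.5] [10.6 -2.8 94.9]
-0.1 [474.1  21.5] [ 7.8 -2.8 95.4]
```

```bash
sed -i 's/^t=.22;/t=0;/; s/(a-1.1)\/.3/(a-1.4)\/.35/; s/5\*np.clip((a-1.35)\/.5,0,1)/4/; s/28\*u/(20+12*np.clip(a\/1.2,0,1))*u/' lev.py
python3 -c "
from lev import *
goto(458,81,100)"
```

```text
now [467.7  84.1  93.1] shift [ 8.1 -3.1 -8.7] rot [-0.003  0.203 -0.001]
```

```bash
python3 -m creep '[{"jaw":-1,"xyz":[8,-3,-9],"angular":[0,0.12,0]},{"jaw":-1,"xyz":[8,-3,-9],"angular":[0,0.203,0]},{"jaw":-1,"xyz":[8,-3,-9],"angular":[0,0.203,0]}]'
python3 -c "
from lev import *
print(ctrl.read_state()['qpos'].round(2))
rows([2.25,2.1,1.9,1.7,1.5,1.3,1.15,1.0,.85,.7,.5,.3,.1,0,-.1])"
```

```text
clock: 14.8
eef_pos: [464.7, -54.2, 102.0]
tool_rot: [-3.134, 0.007, 2.853]
force: [-0.2, -0.1, 0.5]
width: -0.2
gripper_force: 0.0
[-0.46  0.69  0.79  2.14 -0.83  0.65  2.2 ]
eef [460.9  80.1 102. ] [-3.134  0.007  2.853] [-0.2 -0.1  0.5]
2.25 [456.3  79.6] [ 5.   1.3 46.4]
2.1 [452.5  74.5] [ 8.8  1.3 51.4]
1.9 [448.7  67. ] [12.6  1.4 58.9]
1.7 [445.7  58.7] [15.7  1.4 67.1]
1.5 [442.1  51. ] [19.4  1.5 74.8]
1.3 [441.3  44.9] [20.3  1.5 80.9]
1.15 [443.1  40.5] [18.4  1.6 85.3]
1.0 [446.4  37.1] [15.1  1.6 88.8]
0.85 [450.1  34.3] [11.5  1.6 91.5]
0.7 [454.   32.3] [ 7.7  1.6 93.6]
0.5 [459.2  30.8] [ 2.4  1.7 95.1]
0.3 [464.3  30.5] [-2.6  1.7 95.5]
0.1 [468.9  31.3] [-7.3  1.7 94.7]
0 [471.  32.] [-9.4  1.6 94. ]
-0.1 [473.  32.] [-11.4   1.7  94.1]
```

```bash
python3 -m creep '[{"jaw":-1,"xyz":[7,1,35],"angular":[0,0,0]},{"jaw":-1,"xyz":[9,1,51],"angular":[0,0,0]},{"jaw":-1,"xyz":[13,1,59],"angular":[0,0,0]},{"jaw":-1,"xyz":[16,1,67],"angular":[0,0,0]},{"jaw":-1,"xyz":[19,1,75],"angular":[0,0,0]},{"jaw":-1,"xyz":[20,1,81],"angular":[0,0,0]},{"jaw":-1,"xyz":[18,1,85],"angular":[0,0,0]},{"jaw":-1,"xyz":[18,1,85],"angular":[0,0,0]}]'
python3 look.py w5; python3 -c "
from lev import *
print(ctrl.read_state()['qpos'].round(2))
rows([1.15,1.0,.85,.7,.5,.3,.1,0,-.1])"
```

```text
clock: 15.8
eef_pos: [446.2, -48.1, 15.6]
tool_rot: [-3.137, 0.002, 2.85]
force: [-1.3, 0.7, -0.5]
width: 0.1
gripper_force: 0.0
15.8 [441.5  80.6  15.6] [-1.3  0.7 -0.5]
bail_bar 0.59 [318.0, 415.3] [[451.0, 79.0, 50.0], [478.0, 81.0, 52.0], [487.0, 84.0, 82.0]]
lever 0.65 [318.0, 414.8] [[474.0, 79.0, 50.0], [478.0, 81.0, 52.0], [486.0, 84.0, 57.0]]
425 [102.0, 110.0] 429 [45.0, 114.0] 433 [74.0, 112.0] 437 [74.0, 103.0] 441 [74.0, 86.0] 445 [74.0, 86.0] 449 [74.0, 93.0] 453 [74.0, 91.0] 457 None 461 None 465 None 469 None 473 [49.0, 51.0] 477 [50.0, 53.0] 481 [52.0, 57.0] 485 [55.0, 57.0] 489 [55.0, 55.0] 493 [49.0, 53.0] 497 [48.0, 52.0] 501 None 
425 [86.0, 91.0] 429 [84.0, 97.0] 433 [81.0, 97.0] 437 [92.0, 95.0] 441 [93.0, 95.0] 445 [93.0, 95.0] 449 [93.0, 98.0] 453 [95.0, 97.0] 457 None 461 None 465 None 469 None 473 None 477 None 481 None 485 None 489 None 493 None 497 None 501 None 
[-0.29  0.78  0.49  2.22 -1.05  0.39  2.38]
eef [441.5  80.7  15.8] [-3.137e+00  2.000e-03  2.851e+00] [0.3 0.9 1.5]
1.15 [443.1  40.5] [-1.6  0.3 -0.7]
1.0 [446.4  37.1] [-4.9  0.3  2.8]
0.85 [450.1  34.3] [-8.6  0.3  5.5]
0.7 [454.   32.3] [-12.5   0.4   7.5]
0.5 [459.2  30.8] [-17.7   0.4   9.1]
0.3 [464.3  30.5] [-22.8   0.4   9.4]
0.1 [468.9  31.3] [-27.4   0.4   8.6]
0 [471.  32.] [-29.5   0.4   7.9]
-0.1 [473.  32.] [-31.5   0.4   7.9]
```

View pics/w5.png

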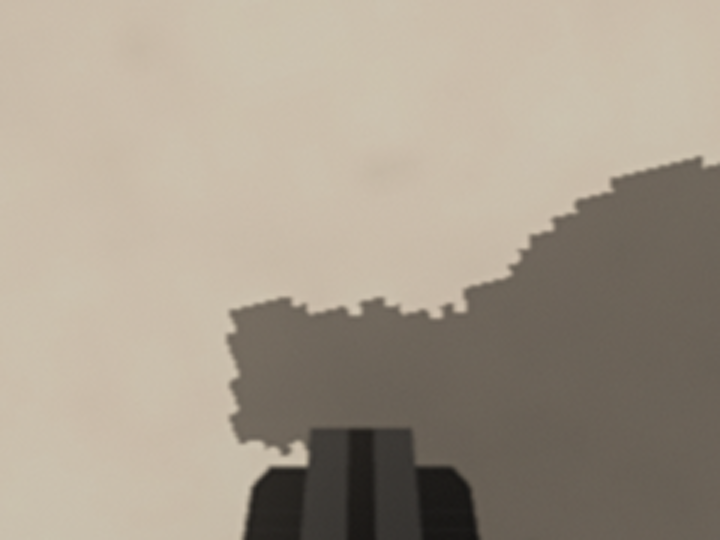

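The view shows only bench and fingers; the latch is hidden behind them. I'll lift off to check the hooking by numbers.

```bash
python3 -m creep '[{"jaw":-1,"xyz":[0,0,-60],"angular":[0,0,0]},{"jaw":-1,"xyz":[0,0,-120],"angular":[0,0,0]},{"jaw":-1,"xyz":[0,0,-155],"angular":[0,0,0]},{"jaw":-1,"xyz":[0,0,-155],"angular":[0,0,0]}]'
python3 look.py w6
```

```text
clock: 16.55
eef_pos: [447.6, -47.3, 172.8]
tool_rot: [-3.139, 0.007, 2.852]
force: [-0.1, 0.3, -0.5]
width: 0.2
gripper_force: 0.0
16.55 [442.6  81.8 172.8] [-0.1  0.3 -0.5]
keeper 0.61 [318.2, 286.1] [[485.0, 69.0, 75.0], [486.0, 81.0, 82.0], [488.0, 93.0, 86.0]]
bail_bar 0.78 [320.2, 290.9] [[478.0, 56.0, 61.0], [488.0, 82.0, 76.0], [495.0, 106.0, 83.0]]
lever 0.55 [613.3, 438.9] [[666.0, 352.0, 5.0], [676.0, 361.0, 35.0], [702.0, 391.0, 71.0]]
loop 0.72 [310.4, 289.7] [[478.0, 56.0, 62.0], [488.0, 74.0, 76.0], [494.0, 105.0, 83.0]]
425 None 429 None 433 None 437 None 441 None 445 [35.0, 37.0] 449 [36.0, 38.0] 453 [37.0, 39.0] 457 [38.0, 41.0] 461 [40.0, 43.0] 465 [43.0, 46.0] 469 [45.0, 49.0] 473 [48.0, 51.0] 477 [50.0, 53.0] 481 [52.0, 57.0] 485 [56.0, 85.0] 489 [81.0, 85.0] 493 [41.0, 82.0] 497 [44.0, 53.0] 501 None 
425 None 429 None 433 None 437 None 441 None 445 None 449 None 453 None 457 None 461 None 465 [46.0, 50.0] 469 [46.0, 53.0] 473 [50.0, 59.0] 477 [57.0, 64.0] 481 [56.0, 74.0] 485 [71.0, 77.0] 489 [74.0, 81.0] 493 [36.0, 82.0] 497 [67.0, 100.0] 501 [101.0, 102.0]
```

The bar's top is at z≈82, X≈493, behind the lip whose top is at 86, and the lever is at about 1.1 rad. It is hooked, so I'll push the lever home.

```bash
python3 -m creep '[{"jaw":-1,"xyz":[0,-1,60],"angular":[0,0,0]},{"jaw":-1,"xyz":[0,-1,120],"angular":[0,0,0]},{"jaw":-1,"xyz":[0,-1,150],"angular":[0,0,0]},{"jaw":-1,"xyz":[-1,-1,157],"angular":[0,0,0]},{"jaw":-1,"xyz":[-4,-1,160],"angular":[0,0,0]},{"jaw":-1,"xyz":[-8,-1,163],"angular":[0,0,0]},{"jaw":-1,"xyz":[-12,-1,165],"angular":[0,0,0]},{"jaw":-1,"xyz":[-14,-1,165],"angular":[0,0,0]}]'
python3 -c "
from lev import *
print(ctrl.read_state()['qpos'].round(2))
rows([.7,.5,.3,.1,0,-.1])"
```

```text
clock: 17.8
eef_pos: [458.6, -52.5, 5.8]
tool_rot: [-3.138, 0.001, 2.851]
force: [-4.7, 1.4, -0.4]
width: 0.4
gripper_force: 1.8
[-0.27  0.81  0.48  2.19 -1.04  0.39  2.37]
eef [454.6  79.9   5.8] [-3.138e+00  1.000e-03  2.851e+00] [-4.7  1.4 -0.4]
0.7 [454.   32.3] [ 0.6  1.  -2.5]
0.5 [459.2  30.8] [-4.6  1.1 -0.9]
0.3 [464.3  30.5] [-9.7  1.1 -0.6]
0.1 [468.9  31.3] [-14.3   1.1  -1.4]
0 [471.  32.] [-16.4   1.1  -2.1]
-0.1 [473.  32.] [-18.4   1.1  -2.1]
```

```bash
python3 -m creep '[{"jaw":-1,"xyz":[-5,1,-1],"angular":[0,0,0]},{"jaw":-1,"xyz":[-8,1,-1],"angular":[0,0,0]},{"jaw":-1,"xyz":[-11,1,-2],"angular":[0,0,0]},{"jaw":-1,"xyz":[-14,1,-2],"angular":[0,0,0]},{"jaw":-1,"xyz":[-16,1,-2],"angular":[0,0,0]}]'
python3 -c "
from lev import *
rows([.1,0,-.1,-.2])"
```

```text
clock: 18.42
eef_pos: [474.9, -56.7, 7.9]
tool_rot: [-3.138, 0.002, 2.851]
force: [-4.1, 1.4, 2.4]
width: -0.4
gripper_force: 2.1
eef [471.5  80.5   7.9] [-3.138e+00  2.000e-03  2.851e+00] [-4.1  1.4  2.4]
0.1 [468.9  31.3] [2.6 0.5 0.7]
0 [471.  32.] [ 0.5  0.5 -0.1]
-0.1 [473.  32.] [-1.5  0.5 -0. ]
-0.2 [475.   32.1] [-3.5  0.5 -0.2]
```

```bash
python3 -m creep '[{"jaw":-1,"xyz":[-2,0,0],"angular":[0,0,0]},{"jaw":-1,"xyz":[-3,0,0],"angular":[0,0,0]}]'
python3 -m creep '[{"jaw":-1,"xyz":[12,0,0],"angular":[0,0,0]},{"jaw":-1,"xyz":[25,0,-50],"angular":[0,0,0]},{"jaw":-1,"xyz":[40,0,-110],"angular":[0,0,0]},{"jaw":-1,"xyz":[40,0,-160],"angular":[0,0,0]},{"jaw":-1,"xyz":[40,0,-160],"angular":[0,0,0]}]'
python3 look.py w7
```

```text
clock: 18.68
eef_pos: [474.8, -56.6, 7.5]
tool_rot: [-3.138, -0.003, 2.851]
force: [-8.5, 1.2, 6.2]
width: -0.2
gripper_force: 4.3
clock: 19.3
eef_pos: [442.3, -45.6, 170.8]
tool_rot: [-3.14, 0.011, 2.851]
force: [0.0, 0.2, -0.3]
width: 0.1
gripper_force: 0.0
19.3 [437.   81.9 170.8] [ 0.   0.2 -0.3]
keeper 0.59 [317.0, 288.3] [[485.0, 68.0, 75.0], [486.0, 79.0, 79.0], [488.0, 93.0, 85.0]]
bail_bar 0.64 [296.5, 294.3] [[484.0, 55.0, 57.0], [488.0, 68.0, 73.0], [492.0, 106.0, 82.0]]
lever 0.76 [317.2, 263.1] [[478.0, 57.0, 14.0], [481.0, 81.0, 47.0], [491.0, 105.0, 81.0]]
loop 0.92 [300.0, 292.9] [[484.0, 55.0, 58.0], [488.0, 68.0, 73.0], [495.0, 106.0, 82.0]]
425 None 429 None 433 None 437 None 441 None 445 None 449 None 453 None 457 None 461 None 465 None 469 None 473 None 477 [15.0, 16.0] 481 [17.0, 58.0] 485 [57.0, 83.0] 489 None 493 [38.0, 56.0] 497 [37.0, 55.0] 501 None 
425 None 429 None 433 None 437 None 441 None 445 None 449 None 453 None 457 None 461 None 465 None 469 None 473 None 477 [39.0, 43.0] 481 [41.0, 56.0] 485 [54.0, 74.0] 489 [70.0, 81.0] 493 [38.0, 81.0] 497 [66.0, 100.0] 501 [100.0, 102.0]
```

View pics/w7.png

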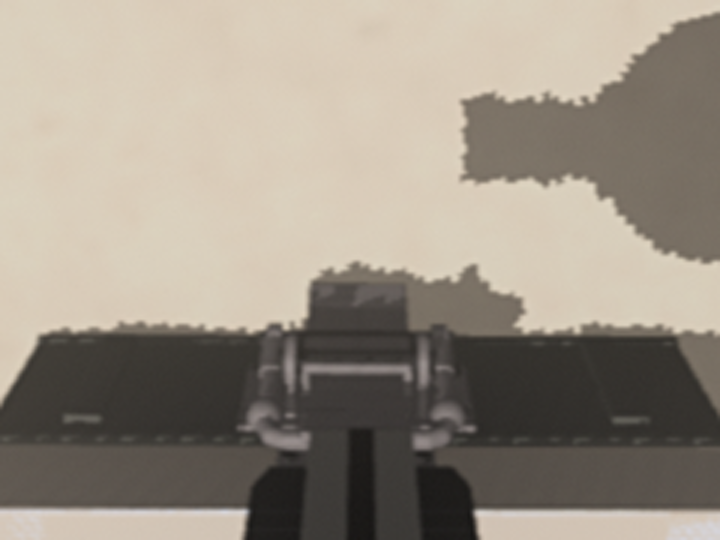

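The lever hangs down the front at crop (358,300), with the loop hooked at (265,420) and (450,420). I'll measure its remaining angle.

```bash
python3 - <<'E'
from h import *
M=viewer.camera_model('wrist'); p,d=viewer.get_image('wrist')
P,u,v=world('wrist',d,M=M);Q=np.array([proj(x) for x in P])
k=(abs(Q[:,1]-81)<11)&(Q[:,2]>5)&(Q[:,2]<65)&(Q[:,0]>470)&(Q[:,0]<490)
for z in range(8,64,4):
    q=Q[k&(abs(Q[:,2]-z)<2)]; print(z,len(q),np.percentile(q[:,0],[10,50,90]).round(1) if len(q) else None)
k=(abs(abs(Q[:,1]-81)-60)<20)&(Q[:,2]>8)&(Q[:,2]<65)&(Q[:,0]>480)&(Q[:,0]<510)
for z in range(10,64,10):
    q=Q[k&(abs(Q[:,2]-z)<3)]; print('body',z,np.percentile(q[:,0],[10,50,90]).round(1) if len(q) else None)
E
```

```text
8 0 None
12 50 [477.3 477.8 478.4]
16 102 [478.  479.2 480.1]
20 78 [480.1 480.8 481.4]
24 40 [480.8 481.1 481.5]
28 61 [480.7 481.  481.4]
32 54 [480.7 481.1 481.5]
36 37 [480.8 481.  481.4]
40 77 [480.2 480.8 481.4]
44 60 [480.7 481.1 481.6]
48 56 [480.7 481.  481.4]
52 30 [479.5 479.8 480.3]
56 151 [479.8 481.  483.4]
60 50 [481.3 482.1 483.1]
body 10 [494.5 496.4 497.1]
body 20 [494.5 496.3 497.1]
body 30 [494.5 496.4 497. ]
body 40 [494.5 496.3 497.1]
body 50 [494.6 496.4 497.1]
body 60 [495.  496.5 497.1]
```

The lever hangs exactly vertical from z = 20 to 48, so it is home; only its tip is flared. The lid is shut and the bar is hooked.

```bash
python3 -c "
from cell import ctrl
print(ctrl.finish_job())"
```

```text
the job is handed in; nothing more can be done
None
```

The carrier is closed and handed in at about 19 s: the lid is shut, the loop's cross-bar sits behind the keeper lip, and the lever is past centre and home; I saw no contact with the other bench items but did not re-image them at the end.

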